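# Lift the glue-pot lid with the lid lifter and seat it in the cooling ring

### The job

The glue pot's lid is hot: take the lid lifter out of its wooden holder, hook it under the middle of the lid's loop, and lift the lid off level and clear of the pot. Set it gently on the cooling stand and, with the lifter, feel it about until it drops fully home in the stand's steel ring; then unhook and put the lifter back upright and fully home in its holder. Never touch the lid with the gripper, never force it, and leave the other things where they are.

Things in the scene. Friction and masses are not known exactly. Their poses are not given: they have to be found in the camera images.
- lifter: loose lid lifter, upright in its holder, 130 mm tall, 0.16 kg. Origin on its vertical axis at the underside of the hook's V; z up. Wooden grip z 66..130 mm, 32 mm along x, 22 mm along y, on the axis: grip it across y near z = 100 mm. Steel guard disc below it, 40 mm across, z 62..66 mm; then a 6 mm rod with the V hook (see hook_trough)
- hook_trough (a point): trough of the lifter's V hook, 6 mm above its origin, where the loop rests. The hook lies in the lifter's x-z plane: shank at x = -10 mm (z 14..44 mm, then bending back to the axis at z = 56 mm), free tip at x = +11 mm, its top at z = 19 mm; 6 mm thick in y. It opens upward and enters a loop moving along the lifter's +x
- holder: fixed block of pale wood, 70 (x) x 54 (y) x 75 mm tall, origin at the centre of its underside, with an upright slot 36 mm (x) by 16 mm (y) right through its middle. At home the hook hangs in the slot with the guard disc on the block's top: lifter origin 13 mm above the holder's, on its axis, lifter's x along the holder's x
- pot: fixed dark steel pot on a round grey base, 128 mm across the base; origin at the centre of its underside; rim at z = 62 mm, rim outside diameter 108 mm, mouth 94 mm. Two small wire ears at +-y, a black knob on the base at -x
- lid: loose steel lid, about 0.3 kg, starts in the pot's mouth, its origin 54 mm above the pot's. Origin: centre of the plug's underside; z up. Plug 88 mm diameter, 8 mm deep, its lower 3 mm tapered to 84 mm; flange 110 mm diameter, z 8..12 mm. On top a peaked wire loop (see loop_peak)
- loop_peak (a point): middle of the 6 mm wire at the peak of the lid's loop, 45 mm above the lid's origin. The loop lies in the lid's y-z plane: feet at y = +-26 mm, shoulders at y = +-24 mm, z = 26 mm, straight up to the peak at y = 0. 30 mm clear height between flange and peak. It is entered along the lid's x; hung from its peak the lid hangs level
- stand: fixed square plywood board 160 x 160 x 18 mm, origin at the centre of its underside. On it a steel ring 18 mm tall (top at z = 36 mm), inside diameter 93 mm, outside 120 mm, that will not budge. The ring was fixed by eye and is not measured: its centre is 6 to 11 mm off the board's centre, in any direction
- stand_top (a point): centre of the stand's board, on its upper face, 18 mm above the stand's origin. Home in the ring the lid has its flange flat on the ring's top, its origin 10 mm above this height (28 mm above the stand's origin). Lowered more than about 4 mm off the ring's centre it sits on the ring's edge, higher and dipping towards the ring's centre; slid about under part of its own weight it drops in
- safety_glasses: bystander: clear safety glasses, loose, at the back of the bench
- file_handle: bystander: small turned wooden handle, 96 mm, loose
- offcut: bystander: small wooden block 45 x 62 x 58 mm, loose, at the back
- brush: bystander: round paint brush, 201 mm, loose, near the robot
Mind the look-alikes: they are no part of the job. Leave any green look-alike of the lifter alone.

How it is judged:
By the outcome, as a careful person would: the job done as asked, in the order asked, and still so for the second after the job is handed in, with the robot touching nothing.
It also fails if it takes over 72 s, if anything falls off the work surface, if the arm or the gripper's body presses on something with over 40 N, if the wrist force passes 120 N, or if a joint passes its speed limit or range.

### The arm

A 6-joint arm with a two-finger parallel gripper is mounted at the origin on the work surface; the furniture and walls round the work are solid. World frame = base frame: x ahead of the robot, y to its left, z up, the work surface at z = 0. Lengths are in m, angles in rad, forces in N, time in s.
With the tool pointing down it reaches from about 0.35 to 0.975 m from the base axis. Payload 4.9 kg.
Tool frame: the origin (TCP) lies on the centre line of the jaws, within the pads' length; the fingertips stand 17 mm ahead of it and the grasp point (between the pads) lies 2 mm behind it (ctrl.tcp_to_tips is the x of the fingertips in the tool frame, in m); x points along the fingers, z is the direction in which the jaws open and shut, and the axes are right-handed (so a half turn about x gives the same grasp; the last joint's range is limited). The gripper opens to 85 mm and grips with 20 to 120 N. Pads are 22 mm wide; open, the fingers measure 114 mm over their backs; the gripper's body (76 mm by 85 mm) begins 54 mm behind the grasp point. The pads swing forward as they close: fully open they stand 13 mm farther back than shut.
Start: joints at [-1.435, 0.053, 1.613, -0, 1.476, -0.119], TCP at [0.158, -0.605, 0.248] pointing down, gripper open.
Joint ranges: [-3.01, 3.01], [-1.01, 2.22], [0.06, 2.58], [-1.02, 4.17], [0.09, 2.62], [-3.14, 3.14]. Speed limits (rad/s): [2.57, 2.57, 3.14, 3.14, 3.14, 3.14].

### API

Orientations are given as a rotation vector (axis times angle).
In Python, from station import ctrl, cams, finder gives the robot as it stands.
- The arm moves only by the tool step_arm, never from a script. Its argument "moves" is a list of rows, each a list of 3 entries, a list of its own where there are three numbers: the shift along the tool's x, y, z in cm, then the turn, a rotation vector about the tool's x, y, z in degrees, then the opening, from 0 (shut) to 1 (fully open). A call has exactly 10 rows; each row is the pose to reach, as a shift and turn from the pose measured when the call began, along the tool's axes at that moment; what a row does not reach only later rows make up. A row lasts 1/12 s, in which the tool goes at most 41.7 mm and 7.16 degrees, less where a joint would pass 70% of its speed; a pose out of reach is approached as far as the arm can. A call with a gripper value outside its range is refused whole. The fingers move at their own pace and stop on an object; "grip_force" is the grip in N (left out, the last holds). Time passes only in rows, so rows that repeat a pose let the fingers close, or fill a call up. It gives the time, the measured TCP pose, the force and the opening at its end, in the units of the state.
- ctrl.get_obs(): the state, without advancing time (a new reading comes with each control period).
- cams.get_image(name): name is "side" or "top" or "wrist"; returns a dict with "pixels" (420x560x3 uint8, blue, green, red), "fx", "fy", "cx", "cy" (pixels), "position" and "attitude" of the camera in the world. Camera axes: x right, y up, looking along -z (the intrinsics and any distortion apply to the point x, -y, -z); pixel columns grow to the right and rows downward; lengths in m; the calibration is good to about 2 mm. The wrist camera is an equidistant fisheye: a pixel r from the principal point sees the ray r / f radians off the axis. A picture is of the moment at which its call begins. There is no depth.
- ctrl.finish_job(): hands the job in, once; it reports no verdict.
Trained networks look in the newest picture that a camera, given by its name, has taken for a name from the list of things; names that differ only in an ending like _2 or _b are one class to them, and where a whole thing is asked for, a point or a joint stands for the part that bears it (a point fixed in the world has none). Each returns a list of dicts, best first, with "conf" (0 to 1); they miss things now and then, are a little off and sometimes report something else, mostly with a low value. They report only what shows in the picture. A call takes as long as a camera call. They do not tell look-alikes from the thing itself.
- finder.find_in(camera, name): "at" ([column, row] in pixels, amid what is visible of it).
- finder.regions_of(camera, name): "region" (420x560 bool, what is visible of it) and "at" ([column, row] in pixels, amid what is visible of it).
- finder.tip_of(camera, name): "at" ([column, row] in pixels: a listed point, or the origin of a listed thing).
The state is a dict: "t": time; "q": joint angles; "dq": joint speeds; "effort": joint torques, N m; "tool_pos": TCP position; "tool_rot": TCP orientation; "contact_force": force on the tool from outside, world axes, zero at the start; "wrist_torque": the same for the moment, N m; "opening": finger opening in m.
Only numpy, scipy, OpenCV 4.12 (cv2) and the standard library are available. Lean on these libraries where they do the work, as an engineer would, in place of code of your own. Each camera call takes 0.05 s, during which the arm holds its last target. There are 200 camera calls.

## Working session

There is one attempt and no reset: what is moved stays moved. The work goes in short steps, Python scripts to look and compute and a tool call to move; the robot and the scene stay as the last step left them, time stands still between calls to the robot, and variables do not carry over. Pictures are saved under pics/ and viewed, on a budget of 10 in all, crops included, one or two more only if the job needs it, and the job is handed in when it is done.

Besides the shell and the picture viewer there is one more tool, called as a command line: name --argument value ..., lists and objects as JSON in quotes. step_arm: Moves the arm, as the interface text tells. Its arguments: {"type":"object","properties":{"moves":{"type":"array"},"grip_force":{"type":"number"}},"required":["moves"]}

```bash
ls; mkdir -p pics; cat > h.py <<'E'
import numpy as np, cv2
from scipy.spatial.transform import Rotation as R
from station import ctrl, cams, finder
def att(im):
    a=np.array(im["attitude"],float)
    return a if a.shape==(3,3) else R.from_rotvec(a).as_matrix() if a.size==3 else R.from_quat(a).as_matrix()
def ray(im,px,fish=False):
    u=(px[0]-im["cx"])/im["fx"]; v=(px[1]-im["cy"])/im["fy"]
    if fish:
        r=np.hypot(u,v); s=np.sinc(r/np.pi); d=np.array([u*s,-v*s,-np.cos(r)])
    else: d=np.array([u,-v,-1.])
    d=att(im)@d; return np.array(im["position"]),d/np.linalg.norm(d)
def atz(im,px,z,fish=False):
    p,d=ray(im,px,fish); return p+d*(z-p[2])/d[2]
def tri(rs):
    A=0;b=0
    for p,d in rs:
        M=np.eye(3)-np.outer(d,d); A=A+M; b=b+M@p
    x=np.linalg.solve(A,b); return x,[float(np.linalg.norm((np.eye(3)-np.outer(d,d))@(x-p))) for p,d in rs]
def proj(im,P,fish=False):
    c=att(im).T@(np.array(P)-im["position"]); x,y,z=c[0],-c[1],-c[2]
    if fish:
        r=np.hypot(x,y); th=np.arctan2(r,z); k=th/max(r,1e-9); return np.array([im["cx"]+im["fx"]*x*k,im["cy"]+im["fy"]*y*k])
    return np.array([im["cx"]+im["fx"]*x/z,im["cy"]+im["fy"]*y/z])
E
python3 - <<'E'
from h import *
o=ctrl.get_obs(); print(o)
for c in ["side","top","wrist"]:
    im=cams.get_image(c); cv2.imwrite(f"pics/{c}0.png",im["pixels"])
    print(c,{k:v for k,v in im.items() if k!="pixels"})
    for n in ["lifter","hook_trough","holder","pot","lid","loop_peak","stand","stand_top"]:
        print(n,"find",[(np.round(d["at"]).tolist(),round(d["conf"],2)) for d in finder.find_in(c,n)][:4],"tip",[(np.round(d["at"],1).tolist(),round(d["conf"],2)) for d in finder.tip_of(c,n)][:4])
E
```

```text
pics
{'t': 0.0, 'q': array([-1.43503504e+00,  5.33846261e-02,  1.61428838e+00, -1.71574034e-05,
        1.47602438e+00, -1.19028167e-01]), 'dq': array([ 0.00065141, -0.00061417,  0.00156314, -0.00077643,  0.00216401,
        0.00022026]), 'effort': array([ 2.70475011e-04, -3.93687451e+01, -3.70170879e+01, -2.77263064e-05,
        7.11252593e-03,  7.60346410e-06]), 'tool_pos': array([ 0.15742426, -0.60423686,  0.24704914]), 'tool_rot': array([ 1.02092778,  1.32057174, -1.01848732]), 'contact_force': array([ 0.09498007, -0.66558912, -0.46501589]), 'wrist_torque': array([-0.01854934, -0.02364047,  0.02113061]), 'opening': 0.08533702906133736}
side {'fx': 524.202586142211, 'fy': 524.202586142211, 'cx': 281.29909937497825, 'cy': 204.32098579679658, 'position': array([ 1.53400354, -0.58080734,  0.96969805]), 'attitude': array([0.82706959, 0.50973917, 0.99780101])}
lifter find [([182.0, 222.0], 0.83), ([167.0, 190.0], 0.76)] tip [([160.8, 200.8], 0.64), ([190.2, 249.8], 0.58)]
hook_trough find [([166.0, 196.0], 0.74), ([342.0, 256.0], 0.74), ([181.0, 224.0], 0.73)] tip [([161.5, 208.0], 0.6
[... 1232 characters left out ...]
[198.0, 194.0], 0.68)] tip [([199.0, 190.9], 0.59)]
stand find [([296.0, 200.0], 0.8)] tip [([296.4, 202.2], 0.58)]
stand_top find [([297.0, 204.0], 0.73), ([210.0, 114.0], 0.17)] tip [([296.6, 203.6], 0.58)]
wrist {'fx': 325.19226210127806, 'fy': 325.19226210127806, 'cx': 271.16951657249604, 'cy': 204.84775668648436, 'position': array([ 0.22736764, -0.58618548,  0.37494799]), 'attitude': array([-0.24576964,  0.19186222, -1.3066496 ])}
lifter find [([32.0, 110.0], 0.57)] tip [([60.4, 53.0], 0.93)]
hook_trough find [([39.0, 111.0], 0.8)] tip [([58.3, 62.8], 0.86)]
holder find [] tip []
pot find [] tip []
lid find [] tip []
loop_peak find [] tip []
stand find [] tip []
stand_top find [] tip []
```

View pics/side0.png

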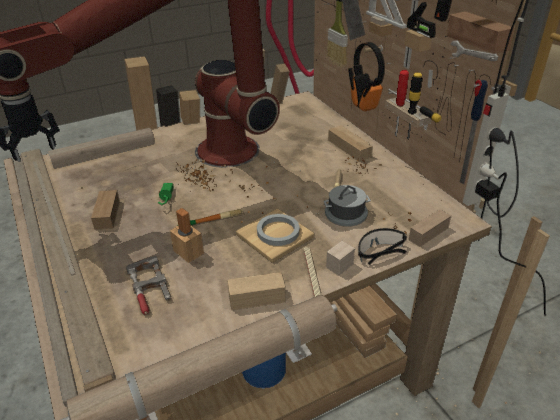

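View pics/top0.png

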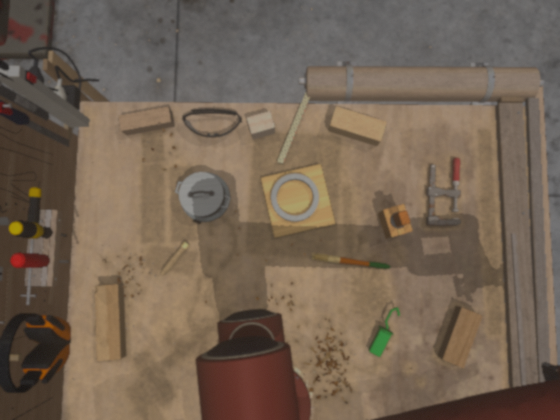

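```bash
python3 - <<'E'
from h import *
t=cams.get_image("top"); s=cams.get_image("side")
def tip(c,n): return [(d["at"],round(d["conf"],2)) for d in finder.tip_of(c,n)]
for n in ["loop_peak","lid","stand_top","stand","holder","lifter"]:
    for a,ca in tip("top",n)[:2]:
        for b,cb in tip("side",n)[:2]:
            x,e=tri([ray(t,a),ray(s,b)]); print(n,x.round(4),np.round(e,4),ca,cb)
for n,z in [("stand",.018),("holder",.075),("pot",.03),("lid",.066)]:
    for c,im in [("top",t),("side",s)]:
        r=finder.regions_of(c,n)
        if not r: continue
        m=r[0]["region"].astype(np.uint8); cs=max(cv2.findContours(m,0,2)[0],key=cv2.contourArea)
        box=cv2.boxPoints(cv2.minAreaRect(cs)); print(n,c,m.sum(),"box",[atz(im,p,z)[:2].round(4).tolist() for p in box])
def crop(im,c,w,h,k): 
    x,y=int(c[0]-w/2),int(c[1]-h/2); return cv2.resize(im["pixels"][y:y+h,x:x+w],None,fx=k,fy=k,interpolation=cv2.INTER_CUBIC)
A=np.hstack([crop(t,(203,195),66,66,4),crop(t,(298,200),84,66,4),crop(t,(397,220),50,66,4)])
B=np.hstack([crop(s,(348,202),66,66,4),crop(s,(276,235),84,66,4),crop(s,(186,235),50,66,4)])
cv2.imwrite("pics/comp1.png",np.vstack([A,B]))
E
```

```text
loop_peak [0.5106 0.1716 0.0763] [0.0041 0.0041] 0.96 0.6
loop_peak [ 0.557  -0.1071  0.2475] [0.1954 0.1954] 0.16 0.6
lid [0.511  0.1722 0.0566] [0.0046 0.0046] 0.79 0.87
stand_top [ 0.5045 -0.068   0.0197] [0.0039 0.0039] 0.76 0.82
stand_top [0.5475 0.0199 0.1303] [0.0992 0.0992] 0.76 0.23
stand [ 0.5044 -0.0687 -0.002 ] [0.0001 0.0001] 0.66 0.93
holder [ 0.458  -0.3184 -0.0023] [0.003 0.003] 0.76 0.69
holder [ 0.5613 -0.107   0.2519] [0.1977 0.1977] 0.76 0.46
lifter [ 0.2479 -0.3194  0.0307] [0.004 0.004] 0.79 0.69
lifter [ 0.2604 -0.3068 -0.1322] [0.058 0.058] 0.79 0.55
lifter [ 0.4263 -0.315   0.1442] [0.0373 0.0373] 0.78 0.69
lifter [ 0.4513 -0.304   0.0048] [0.0046 0.0046] 0.78 0.55
stand top 3848 box [[0.5678, 0.0269], [0.6059, -0.1307], [0.4494, -0.166], [0.4124, -0.0106]]
stand side 2301 box [[0.4568, -0.1723], [0.3848, 0.0458], [0.5824, 0.0168], [0.6335, -0.1803]]
holder top 604 box [[0.4753, -0.257], [0.4974, -0.3272], [0.4289, -0.3468], [0.407, -0.277]]
holder side 795 box [[0.4242, -0.3459], [0.4407, -0.2674], [0.5848, -0.3043], [0.5681, -0.3761]]
pot top 579 box [[0.4722, 0.2188], [0.5749, 0.1407], [0.5233, 0.0754], [0.4216, 0.1537]]
pot side 794 box [[0.4634, 0.1193], [0.5104, 0.2512], [0.6253, 0.1786], [0.5805, 0.0562]]
lid top 1551 box [[0.5682, 0.2224], [0.5693, 0.1166], [0.463, 0.1139], [0.4619, 0.2186]]
lid side 679 box [[0.4464, 0.1468], [0.4999, 0.2445], [0.5903, 0.1807], [0.5398, 0.0884]]
```

View pics/comp1.png

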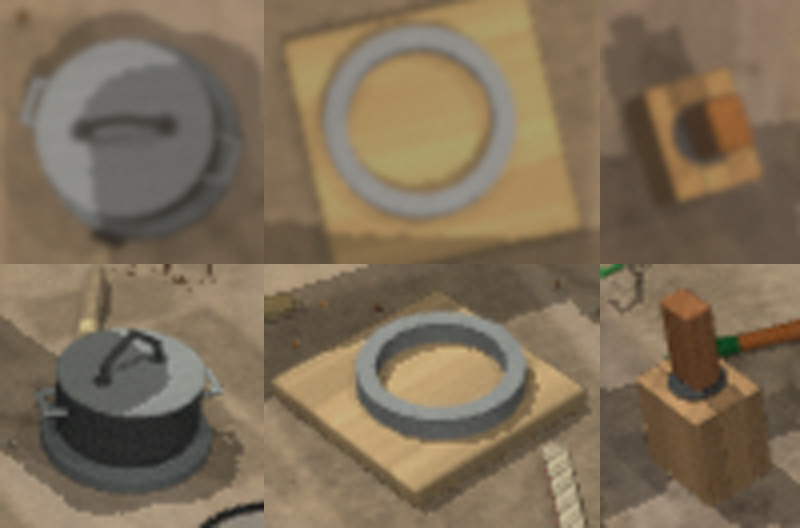

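```bash
cat >> h.py <<'E'
def goal(pos,yaw,flip=0,tilt=None):
    """tool down, jaws along world dir yaw+90deg (+180 if flip). prints shift cm, turn deg."""
    o=ctrl.get_obs(); R0=R.from_rotvec(o["tool_rot"])
    a=np.radians(yaw+90+180*flip); z=np.array([np.cos(a),np.sin(a),0]); x=np.array([0,0,-1.])
    T=R.from_matrix(np.column_stack([x,np.cross(z,x),z]))
    sh=R0.inv().apply(np.array(pos)-o["tool_pos"])*100; tu=np.degrees((R0.inv()*T).as_rotvec())
    print("goal",np.round(pos,4),yaw,"shift",sh.round(2),"turn",tu.round(2))
def st():
    o=ctrl.get_obs(); m=R.from_rotvec(o["tool_rot"]).as_matrix()
    print("t",round(o["t"],2),"pos",o["tool_pos"].round(4),"toolx",m[:,0].round(3),"toolz yaw",np.degrees(np.arctan2(m[1,2],m[0,2])).round(2),"F",o["contact_force"].round(2),"T",o["wrist_torque"].round(3),"op",round(o["opening"],4),"q",o["q"].round(2))
    return o
E
python3 - <<'E'
from h import *
st(); goal((.455,-.315,.26),17,0); goal((.455,-.315,.26),17,1)
t=cams.get_image("top"); s=cams.get_image("side")
# lid feet yaw
for c in [((80,128),(170,124))]:
    P=[atz(t,(170+x/4,162+y/4),.066) for x,y in c[0:2]]; print("feet",P)
# side feet (104,380),(158,355)
P=[atz(s,(315+x/4,169+(y-264)/4),.066) for x,y in [(104,380),(158,352)]]; print("side feet",P)
# ring: grey mask
for nm,im,reg in [("top",t,(256,167,84,66)),("side",s,(234,202,84,66))]:
    x,y,w,h=reg; c=im["pixels"][y:y+h,x:x+w]; c=cv2.resize(c,None,fx=4,fy=4,interpolation=cv2.INTER_CUBIC)
    hsv=cv2.cvtColor(c,cv2.COLOR_BGR2HSV); m=((hsv[...,1]<60)).astype(np.uint8)
    m=cv2.morphologyEx(m,cv2.MORPH_OPEN,np.ones((5,5)))
    cs,hi=cv2.findContours(m,cv2.RETR_CCOMP,cv2.CHAIN_APPROX_NONE)
    for k,cc in enumerate(cs):
        if cv2.contourArea(cc)>3000:
            pts=cc[:,0,:]; W=np.array([atz(im,(x+(p[0]-1.5)/4,y+(p[1]-1.5)/4),.036)[:2] for p in pts])
            (cx,cy),r=cv2.minEnclosingCircle(W.astype(np.float32)*1000)
            A=np.c_[2*W,np.ones(len(W))]; q=np.linalg.lstsq(A,(W**2).sum(1),rcond=None)[0]
            print(nm,"hole" if hi[0][k][3]>=0 else "outer",cx,cy,2*r,"fit",q[:2].round(4),2*np.sqrt(q[2]+q[0]**2+q[1]**2))
E
```

```text
t 3.75 pos [ 0.1575 -0.6048  0.2483] toolx [ 0.  0. -1.] toolz yaw -75.4 F [-0.09 -0.27 -0.17] T [-0.025 -0.002  0.056] op 0.0855 q [-1.44  0.05  1.61  0.    1.48 -0.12]
goal [ 0.455 -0.315  0.26 ] 17 shift [ -1.17  36.09 -20.55] turn [177.6  -0.    0. ]
goal [ 0.455 -0.315  0.26 ] 17 shift [ -1.17  36.09 -20.55] turn [-2.4 -0.  -0. ]
feet [array([0.51383101, 0.1935341 , 0.066     ]), array([0.51687661, 0.13854227, 0.066     ])]
side feet [array([0.51966529, 0.14213402, 0.066     ]), array([0.50924923, 0.19651949, 0.066     ])]
top outer 513.8516845703125 -62.59341049194336 121.67192077636719 fit [ 0.5139 -0.0626] 0.12000627869485882
top hole 513.8107299804688 -62.48094940185547 93.2681655883789 fit [ 0.5135 -0.0626] 0.09159415955200881
side outer 523.900634765625 -67.64209747314453 140.79953002929688 fit [ 0.5233 -0.0682] 0.13272492160775104
side hole 524.2620849609375 -68.92738342285156 88.98796081542969 fit [ 0.5246 -0.0691] 0.0779208684573554
```

step_arm --moves '[[[-0.1,3.6,-2.05],[-0.3,0,0],1],[[-0.2,7.2,-4.1],[-0.5,0,0],1],[[-0.3,10.8,-6.15],[-0.8,0,0],1],[[-0.4,14.4,-8.2],[-1,0,0],1],[[-0.5,18,-10.25],[-1.2,0,0],1],[[-0.6,21.6,-12.3],[-1.5,0,0],1],[[-0.8,25.2,-14.4],[-1.8,0,0],1],[[-1,28.9,-16.4],[-2,0,0],1],[[-1.1,32.5,-18.5],[-2.2,0,0],1],[[-1.2,36.1,-20.55],[-2.4,0,0],1]]'

```text
t: 4.68
tool_pos: [0.4561, -0.3135, 0.2608]
tool_rot: [0.988, 1.334, -0.988]
contact_force: [0.2, -0.8, 1.2]
opening: 0.0853
```

```bash
python3 - <<'E'
from h import *
st(); w=cams.get_image("wrist"); print(w["position"],w["attitude"]); cv2.imwrite("pics/w1.png",w["pixels"])
np.savez("pics/w1.npz",**w)
for n in ["lifter","holder"]: print(n,[(d["at"],d["conf"]) for d in finder.find_in("wrist",n)][:3])
E
```

```text
t 4.68 pos [ 0.4561 -0.3135  0.2608] toolx [ 0.001 -0.001 -1.   ] toolz yaw -73.0 F [ 0.15 -0.83  1.17] T [-0.032 -0.047  0.011] op 0.0853 q [-0.74 -0.13  1.77  0.    1.5   0.54]
[ 0.52498522 -0.29184859  0.38747082] [-0.24867719  0.18471129 -1.26516249]
lifter [([270.2, 194.7], 0.92), ([200.1, 340.6], 0.81), ([269.3, 160.4], 0.24)]
holder [([269.1, 163.6], 0.7)]
```

View pics/w1.png

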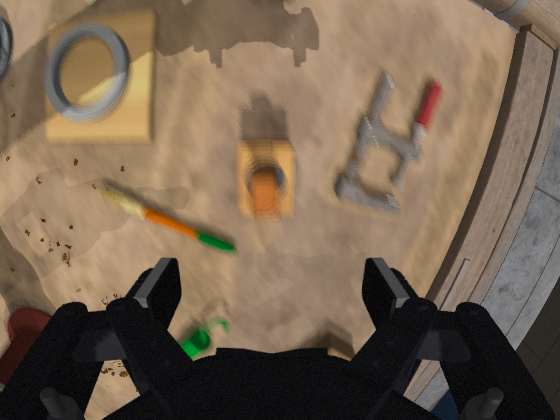

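```bash
python3 - <<'E'
from h import *
st()
for k in range(3): w=cams.get_image("wrist")
st()
c=w["pixels"][120:250,200:330]; cv2.imwrite("pics/w2.png",cv2.resize(c,None,fx=4.5,fy=4.5,interpolation=cv2.INTER_CUBIC))
np.savez("pics/w2.npz",**w)
for p in [(238,142),(291,140),(294,215),(241,218)]: print(atz(w,p,.075,True).round(4))
E
```

```text
t 4.83 pos [ 0.4565 -0.3131  0.2605] toolx [ 0. -0. -1.] toolz yaw -72.71 F [-0.93 -1.05  0.05] T [-0.044  0.015  0.016] op 0.0858 q [-0.74 -0.13  1.77 -0.    1.5   0.53]
t 4.98 pos [ 0.4543 -0.3158  0.2602] toolx [-0. -0. -1.] toolz yaw -73.05 F [ 0.22 -0.2   0.25] T [0.008 0.005 0.066] op 0.0857 q [-0.74 -0.13  1.77 -0.    1.5   0.53]
[ 0.4855 -0.2716  0.075 ]
[ 0.5021 -0.3197  0.075 ]
[ 0.4311 -0.3458  0.075 ]
[ 0.4122 -0.2953  0.075 ]
```

View pics/w2.png

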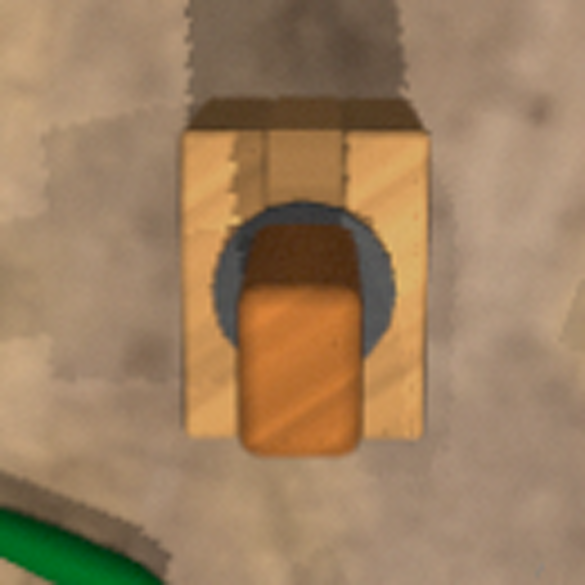

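```bash
python3 - <<'E'
from h import *
w=dict(np.load("pics/w2.npz"))
f=lambda p,z: atz(w,(199.6+p[0]/4.5,119.6+p[1]/4.5),z,True)
for z,cs in [(.075,[(182,130),(430,130),(426,438),(186,438)]),(.143,[(238,286),(362,286),(362,455),(240,455)])]:
    P=np.array([f(p,z) for p in cs]); xa=(P[0]+P[1]-P[2]-P[3])/2; ya=(P[0]+P[3]-P[1]-P[2])/2
    print(P.mean(0).round(4),"lenx",np.linalg.norm(xa).round(4),"leny",np.linalg.norm(ya).round(4),"yaw",np.degrees(np.arctan2(xa[1],xa[0])).round(2),np.degrees(np.arctan2(-ya[0],ya[1])).round(2))
st(); goal((.456,-.309,.111),17,1)
E
```

```text
[ 0.4545 -0.3107  0.075 ] lenx 0.0695 leny 0.0536 yaw 16.84 16.98
[ 0.4549 -0.3104  0.143 ] lenx 0.0306 leny 0.0214 yaw 17.08 17.01
t 4.98 pos [ 0.4543 -0.3158  0.2602] toolx [-0. -0. -1.] toolz yaw -73.05 F [ 0.22 -0.2   0.25] T [0.008 0.005 0.066] op 0.0857 q [-0.74 -0.13  1.77 -0.    1.5   0.53]
goal [ 0.456 -0.309  0.111] 17 shift [14.92  0.37 -0.6 ] turn [-0.05  0.01  0.03]
```

step_arm --moves '[[[2,0.2,-0.5],[0,0,0],0.8],[[4,0.2,-0.5],[0,0,0],0.8],[[6,0.2,-0.5],[0,0,0],0.7],[[8,0.2,-0.5],[0,0,0],0.7],[[10,0.2,-0.5],[0,0,0],0.7],[[12,0.2,-0.5],[0,0,0],0.7],[[13.5,0.2,-0.5],[0,0,0],0.7],[[14.5,0.2,-0.5],[0,0,0],0.7],[[14.9,0.2,-0.5],[0,0,0],0.7],[[14.9,0.2,-0.5],[0,0,0],0.7]]' --grip_force 60

```text
t: 5.82
tool_pos: [0.4537, -0.3109, 0.1103]
tool_rot: [0.99, 1.336, -0.99]
contact_force: [0.5, 0.8, -0.5]
opening: 0.0598
```

step_arm --moves '[[[0,0,0],[0,0,0],0.4],[[0,0,0],[0,0,0],0.3],[[0,0,0],[0,0,0],0.2],[[0,0,0],[0,0,0],0.1],[[0,0,0],[0,0,0],0.1],[[0,0,0],[0,0,0],0.1],[[0,0,0],[0,0,0],0.1],[[0,0,0],[0,0,0],0.1],[[0,0,0],[0,0,0],0.1],[[0,0,0],[0,0,0],0.1]]' --grip_force 60

```text
t: 6.65
tool_pos: [0.4543, -0.3115, 0.1116]
tool_rot: [0.989, 1.334, -0.99]
contact_force: [-0.7, 0.4, 5.5]
opening: 0.0216
```

```bash
python3 - <<'E'
from h import *
st(); goal((.4547,-.3105,.111),17,1)
E
```

```text
t 6.65 pos [ 0.4543 -0.3115  0.1116] toolx [-0.    -0.001 -1.   ] toolz yaw -73.14 F [-0.75  0.43  5.52] T [-0.045  0.147 -0.053] op 0.0216 q [-0.74  0.    1.9  -0.    1.24  0.54]
goal [ 0.4547 -0.3105  0.111 ] 17 shift [ 0.06  0.07 -0.09] turn [-0.14  0.03  0.03]
```

step_arm --moves '[[[-1,0,0],[0,0,0],0.1],[[-2.5,0,0],[0,0,0],0.1],[[-4,0,0],[0,0,0],0.1],[[-6,0,0],[0,0,0],0.1],[[-8,0,0],[0,0,0],0.1],[[-10,0,0],[0,0,0],0.1],[[-12,0,0],[0,0,0],0.1],[[-14,0,0],[0,0,0],0.1],[[-15,0,0],[0,0,0],0.1],[[-15,0,0],[0,0,0],0.1]]'

```text
t: 7.48
tool_pos: [0.4553, -0.3121, 0.2647]
tool_rot: [0.988, 1.329, -0.99]
contact_force: [0.3, -0.5, -1.5]
opening: 0.0212
```

```bash
python3 - <<'E'
from h import *
o=st(); w=cams.get_image("wrist"); s=cams.get_image("side"); t=cams.get_image("top")
L=o["tool_pos"]-[0,0,.098]
a=proj(s,L+[0,0,.04]).astype(int); b=proj(w,L+[0,0,.02],True).astype(int); print(a,b,proj(t,L))
for c in ["wrist","side","top"]: print(c,[(d["at"],round(d["conf"],2)) for d in finder.tip_of(c,"hook_trough")])
A=s["pixels"][max(a[1]-33,0):a[1]+33,a[0]-33:a[0]+33]; y0=min(max(b[1]-45,0),330);B=w["pixels"][y0:y0+90,b[0]-50:b[0]+50]
A=cv2.resize(A,(396,396),interpolation=2);B=cv2.resize(B,(396,396),interpolation=2)
cv2.imwrite("pics/hook.png",np.hstack([A,B]))
E
```

```text
t 7.48 pos [ 0.4553 -0.3121  0.2647] toolx [ 0.003 -0.004 -1.   ] toolz yaw -73.13 F [ 0.27 -0.53 -1.49] T [-0.02   0.084  0.032] op 0.0212 q [-0.74 -0.13  1.77 -0.    1.5   0.54]
[178 190] [271 221] [407.18203413 215.80218248]
wrist [([269.9, 214.0], 0.69)]
side [([178.1, 202.5], 0.8), ([164.2, 207.8], 0.51)]
top []
```

View pics/hook.png

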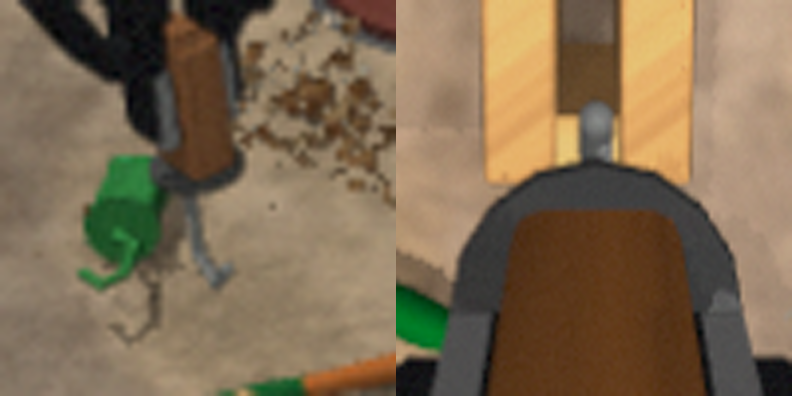

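```bash
python3 - <<'E'
from h import *
o=st(); s=cams.get_image("side"); w=cams.get_image("wrist")
L=o["tool_pos"]-[0,0,.098]; a=proj(s,(L+[0,0,.04])).astype(int)
b=np.array([271,221])
for y in (17,197):
    d=np.array([np.cos(np.radians(y)),np.sin(np.radians(y)),0])
    for x,z in [(0,56),(-10,44),(-10,14),(0,3),(11,19)]:
        P=L+d*x/1e3+[0,0,z/1e3]
        print(y,(x,z),((proj(s,P)-a+33)*6).round(),((proj(w,P,True)-[221,176])*[3.96,4.4]+[396,0]).round())
E
```

```text
t 7.78 pos [ 0.4538 -0.3108  0.2596] toolx [-0.003  0.002 -1.   ] toolz yaw -73.14 F [-0.98 -0.14 -1.3 ] T [0.014 0.017 0.008] op 0.0215 q [-0.74 -0.13  1.77 -0.    1.5   0.54]
17 (0, 56) [194. 172.] [599. 291.]
17 (-10, 44) [184. 186.] [599. 323.]
17 (-10, 14) [193. 243.] [599. 244.]
17 (0, 3) [210. 274.] [599. 162.]
17 (11, 19) [221. 254.] [599. 126.]
197 (0, 56) [194. 172.] [599. 291.]
197 (-10, 44) [212. 205.] [599. 186.]
197 (-10, 14) [221. 263.] [599. 123.]
197 (0, 3) [210. 274.] [599. 162.]
197 (11, 19) [190. 233.] [599. 262.]
```

```bash
python3 - <<'E'
from h import *
st(); goal((.445,.162,.26),5,1)
E
```

```text
t 7.88 pos [ 0.454  -0.311   0.2603] toolx [-0.002  0.001 -1.   ] toolz yaw -73.14 F [ 0.12 -0.17 -1.91] T [ 0.004  0.019 -0.008] op 0.0213 q [-0.74 -0.13  1.77 -0.    1.5   0.54]
goal [0.445 0.162 0.26 ] 5 shift [  0.07  12.86 -45.53] turn [11.86 -0.07  0.11]
```

step_arm --moves '[[[0,0.8,-2.6],[1,0,0],0.1],[[0,1.9,-6.5],[2,0,0],0.1],[[0,3,-10.4],[3,0,0],0.1],[[0,4.1,-14.3],[4,0,0],0.1],[[0,5.2,-18.2],[5,0,0],0.1],[[0,6.3,-22.1],[6,0,0],0.1],[[0,7.4,-26],[7,0,0],0.1],[[0,8.5,-29.9],[8,0,0],0.1],[[0,9.6,-33.8],[9,0,0],0.1],[[0,10.7,-37.7],[10,0,0],0.1]]'

```text
t: 8.72
tool_pos: [0.4464, 0.0827, 0.2604]
tool_rot: [1.121, 1.265, -1.122]
contact_force: [0.6, -0.2, -1.4]
opening: 0.0213
```

```bash
python3 - <<'E'
from h import *
st(); goal((.445,.162,.26),5,1)
E
```

```text
t 8.72 pos [0.4464 0.0827 0.2604] toolx [-0.002  0.001 -1.   ] toolz yaw -83.2 F [ 0.58 -0.21 -1.44] T [-0.06  -0.073 -0.028] op 0.0213 q [ 0.02 -0.38  1.98  0.    1.55  1.47]
goal [0.445 0.162 0.26 ] 5 shift [ 0.05  0.8  -7.89] turn [ 1.8  -0.06  0.09]
```

step_arm --moves '[[[0,0.2,-2],[0.5,0,0],0.1],[[0,0.4,-4.5],[1,0,0],0.1],[[0,0.6,-6.5],[1.5,0,0],0.1],[[0,0.8,-7.6],[1.8,0,0],0.1],[[0,0.8,-7.9],[1.8,0,0],0.1],[[0,0.8,-7.9],[1.8,0,0],0.1],[[0,0.8,-7.9],[1.8,0,0],0.1],[[0,0.8,-7.9],[1.8,0,0],0.1],[[0,0.8,-7.9],[1.8,0,0],0.1],[[0,0.8,-7.9],[1.8,0,0],0.1]]'

```text
t: 9.55
tool_pos: [0.4451, 0.1614, 0.2605]
tool_rot: [1.145, 1.25, -1.146]
contact_force: [0.1, -0.1, -2.0]
opening: 0.0212
```

```bash
python3 - <<'E'
from h import *
st(); w=cams.get_image("wrist"); np.savez("pics/w3.npz",**w)
b=proj(w,(.515,.167,.08),True).astype(int); print(b)
for n in ["loop_peak","lid"]: print(n,[(np.round(d["at"],1),round(d["conf"],2)) for d in finder.tip_of("wrist",n)])
x0,y0=b[0]-95,max(b[1]-70,0); print(x0,y0)
cv2.imwrite("pics/lidw.png",cv2.resize(w["pixels"][y0:y0+140,x0:x0+190],None,fx=4,fy=4,interpolation=2))
E
```

```text
t 9.55 pos [0.4451 0.1614 0.2605] toolx [-0.002  0.001 -1.   ] toolz yaw -85.07 F [ 0.11 -0.05 -1.98] T [-0.017 -0.004  0.022] op 0.0212 q [ 0.19 -0.33  1.94  0.    1.53  1.67]
[272 112]
loop_peak [(array([272.8, 112.8]), 0.61)]
lid [(array([272.8, 111.4]), 0.79)]
177 42
```

View pics/lidw.png

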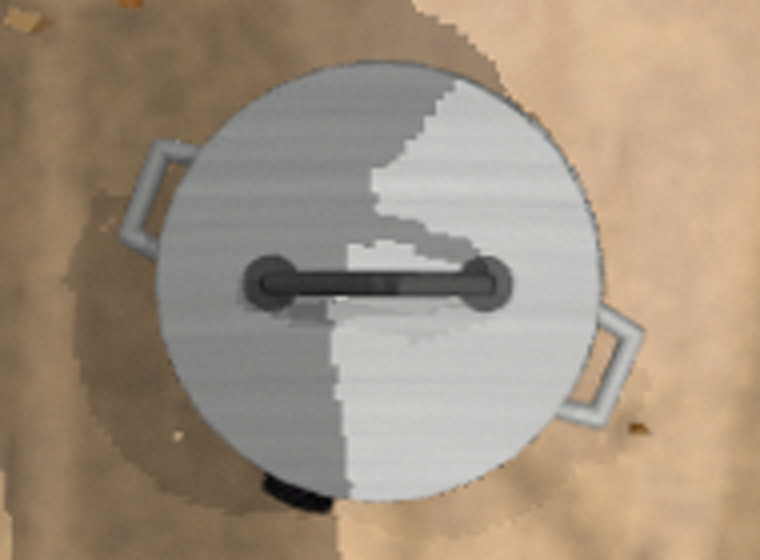

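```bash
python3 - <<'E'
from h import *
w=dict(np.load("pics/w3.npz"))
f=lambda p,z: atz(w,(177-.4+p[0]/4,42-.4+p[1]/4),z,True)
a,b=f((270,284),.067),f((486,284),.067); d=a-b
print(a,b,(a+b)/2,np.linalg.norm(d),"yaw",np.degrees(np.arctan2(-d[0],d[1])))
L,Rr,T,B=[f(p,.066) for p in [(157,281),(602,281),(379,62),(379,500)]]
print((L+Rr)/2,(T+B)/2,np.linalg.norm(L-Rr),np.linalg.norm(T-B)); print("peak",f((379,283),.099))
st()
c=(L+Rr+T+B)/4; c[:2]=c[:2]
u=np.array([np.cos(np.radians(5)),np.sin(np.radians(5)),0])
for k in (-.045,0): 
    P=c+u*k; P[2]=.1695; goal(P,5,1)
E
```

```text
[0.51257727 0.19454442 0.067     ] [0.51705685 0.1421853  0.067     ] [0.51481706 0.16836486 0.067     ] 0.05255039702162246 yaw 4.890024662347797
[0.51625993 0.16813034 0.066     ] [0.5153106  0.16815835 0.066     ] 0.10935816908574612 0.10913555738561276
peak [0.51511208 0.16809128 0.099     ]
t 9.7 pos [0.4451 0.1617 0.2605] toolx [-0.002  0.001 -1.   ] toolz yaw -85.04 F [ 0.47  0.46 -1.57] T [-0.032 -0.032 -0.008] op 0.0213 q [ 0.19 -0.33  1.94  0.    1.53  1.67]
goal [0.471  0.1642 0.1695] 5 shift [ 9.1   2.62 -0.02] turn [-0.04 -0.06  0.09]
goal [0.5158 0.1681 0.1695] 5 shift [ 9.09  7.12 -0.02] turn [-0.04 -0.06  0.09]
```

step_arm --moves '[[[1,0.6,0],[0,0,0],0.1],[[3,1.5,0],[0,0,0],0.1],[[5,2.6,0],[0,0,0],0.1],[[6.5,2.6,0],[0,0,0],0.1],[[7.8,2.6,0],[0,0,0],0.1],[[8.6,2.6,0],[0,0,0],0.1],[[8.9,2.6,0],[0,0,0],0.1],[[9.1,2.6,0],[0,0,0],0.1],[[9.1,2.6,0],[0,0,0],0.1],[[9.1,2.6,0],[0,0,0],0.1]]'

```text
t: 10.53
tool_pos: [0.4714, 0.1642, 0.1706]
tool_rot: [1.146, 1.25, -1.144]
contact_force: [0.4, 0.9, -1.6]
opening: 0.0213
```

```bash
python3 - <<'E'
from h import *
st(); w=cams.get_image("wrist"); goal((.515,.168,.1695),5,1)
s=cams.get_image("side"); a=proj(s,(.49,.168,.09)).astype(int)
A=cv2.resize(s["pixels"][a[1]-35:a[1]+35,a[0]-35:a[0]+35],(420,420),interpolation=2)
b=proj(w,(.515,.168,.08),True).astype(int);print(b);y0=max(b[1]-60,0);B=cv2.resize(w["pixels"][y0:y0+150,b[0]-75:b[0]+75],(420,420),interpolation=2)
cv2.imwrite("pics/stage.png",np.hstack([A,B]))
E
```

```text
t 10.53 pos [0.4714 0.1642 0.1706] toolx [ 0.     0.001 -1.   ] toolz yaw -85.04 F [ 0.36  0.91 -1.62] T [ 0.005  0.014 -0.02 ] op 0.0213 q [ 0.19 -0.19  1.98  0.    1.36  1.67]
goal [0.515  0.168  0.1695] 5 shift [ 0.12  4.37 -0.01] turn [-0.04 -0.06 -0.04]
[272 152]
```

View pics/stage.png

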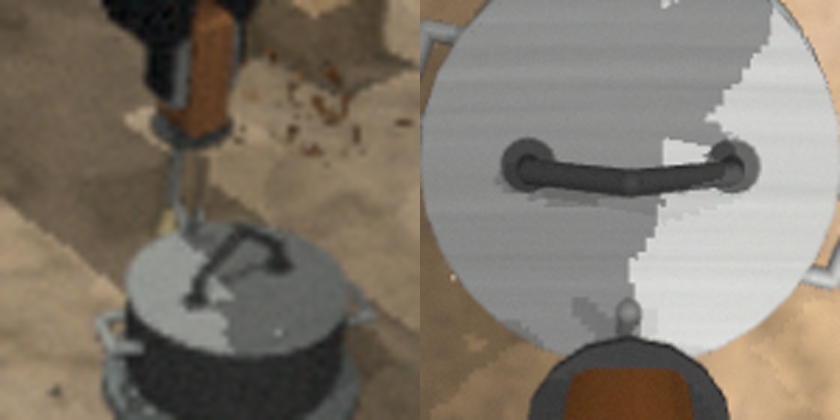

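step_arm --moves '[[[0.05,0.4,0],[0,0,0],0.1],[[0.05,1,0],[0,0,0],0.1],[[0.05,1.6,0],[0,0,0],0.1],[[0.05,2.2,0],[0,0,0],0.1],[[0.05,2.8,0],[0,0,0],0.1],[[0.05,3.3,0],[0,0,0],0.1],[[0.05,3.8,0],[0,0,0],0.1],[[0.05,4.2,0],[0,0,0],0.1],[[0.05,4.4,0],[0,0,0],0.1],[[0.05,4.4,0],[0,0,0],0.1]]'

```text
t: 11.47
tool_pos: [0.5156, 0.168, 0.1701]
tool_rot: [1.146, 1.249, -1.144]
contact_force: [0.1, 0.9, -2.1]
opening: 0.0213
```

step_arm --moves '[[[-0.4,0,0],[0,0,0],0.1],[[-0.9,0,0],[0,0,0],0.1],[[-1.3,0,0],[0,0,0],0.1],[[-1.5,0,0],[0,0,0],0.1],[[-1.7,0,0],[0,0,0],0.1],[[-1.9,0,0],[0,0,0],0.1],[[-2.1,0,0],[0,0,0],0.1],[[-2.4,0,0],[0,0,0],0.1],[[-2.7,0,0],[0,0,0],0.1],[[-3,0,0],[0,0,0],0.1]]'

```text
t: 12.3
tool_pos: [0.5155, 0.1679, 0.2003]
tool_rot: [1.146, 1.25, -1.145]
contact_force: [-0.1, -0.5, -4.0]
opening: 0.021
```

```bash
python3 - <<'E'
from h import *
st()
E
```

```text
t 12.3 pos [0.5155 0.1679 0.2003] toolx [ 0.     0.001 -1.   ] toolz yaw -85.04 F [-0.11 -0.54 -3.96] T [-0.045 -0.008  0.029] op 0.021 q [ 0.18 -0.11  1.85  0.    1.4   1.66]
```

step_arm --moves '[[[-0.3,0,0],[0,0,0],0.1],[[-0.8,0,0],[0,0,0],0.1],[[-1.5,0,0],[0,0,0],0.1],[[-2.3,0,0],[0,0,0],0.1],[[-3.1,0,0],[0,0,0],0.1],[[-3.9,0,0],[0,0,0],0.1],[[-4.7,0,0],[0,0,0],0.1],[[-5.4,0,0],[0,0,0],0.1],[[-5.8,0,0],[0,0,0],0.1],[[-6,0,0],[0,0,0],0.1]]'

```text
t: 13.13
tool_pos: [0.5159, 0.1679, 0.2615]
tool_rot: [1.147, 1.249, -1.143]
contact_force: [-0.5, -0.2, -4.4]
opening: 0.0211
```

```bash
python3 - <<'E'
from h import *
st(); w=cams.get_image("wrist"); s=cams.get_image("side"); a=proj(s,(.515,.168,.12)).astype(int)
A=cv2.resize(s["pixels"][a[1]-50:a[1]+50,a[0]-50:a[0]+50],(400,400),interpolation=2)
B=cv2.resize(w["pixels"][60:340,150:430],(400,400),interpolation=2)
cv2.imwrite("pics/lift.png",np.hstack([A,B]))
st(); goal((.5135,-.0625,.26),5,1)
E
```

```text
t 13.13 pos [0.5159 0.1679 0.2615] toolx [ 0.002  0.001 -1.   ] toolz yaw -85.04 F [-0.54 -0.23 -4.41] T [0.082 0.017 0.002] op 0.0211 q [ 0.18 -0.15  1.79  0.    1.5   1.66]
t 13.23 pos [0.5157 0.1678 0.2607] toolx [ 0.001  0.001 -1.   ] toolz yaw -85.05 F [ 0.77 -0.49 -5.4 ] T [-0.018 -0.031 -0.014] op 0.0211 q [ 0.18 -0.15  1.79  0.    1.5   1.66]
goal [ 0.5135 -0.0625  0.26  ] 5 shift [ 0.04 -2.21 22.93] turn [-0.05 -0.07 -0.05]
```

View pics/lift.png

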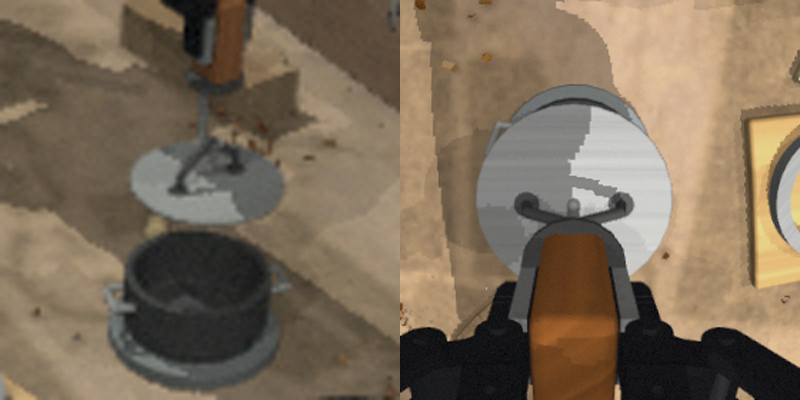

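step_arm --moves '[[[0,0,0.2],[0,0,0],0.1],[[0,-0.1,0.7],[0,0,0],0.1],[[0,-0.2,1.5],[0,0,0],0.1],[[0,-0.3,2.6],[0,0,0],0.1],[[0,-0.4,4],[0,0,0],0.1],[[0,-0.6,5.5],[0,0,0],0.1],[[0,-0.7,7.1],[0,0,0],0.1],[[0,-0.8,8.7],[0,0,0],0.1],[[0,-1,10.3],[0,0,0],0.1],[[0,-1.1,11.9],[0,0,0],0.1]]'

```text
t: 14.07
tool_pos: [0.5146, 0.0465, 0.2604]
tool_rot: [1.147, 1.249, -1.145]
contact_force: [0.9, -0.4, -4.8]
opening: 0.0219
```

```bash
python3 - <<'E'
from h import *
st(); goal((.5135,-.0625,.26),5,1)
w=dict(np.load("pics/w2.npz")); x,y,W_,H=20,0,150,150
c=cv2.resize(w["pixels"][y:y+H,x:x+W_],None,fx=4,fy=4,interpolation=2)
hsv=cv2.cvtColor(c,cv2.COLOR_BGR2HSV); m=(hsv[...,1]<60).astype(np.uint8); m=cv2.morphologyEx(m,cv2.MORPH_OPEN,np.ones((5,5)))
cs,hi=cv2.findContours(m,cv2.RETR_CCOMP,cv2.CHAIN_APPROX_NONE)
for k,cc in enumerate(cs):
    if cv2.contourArea(cc)>3000:
        Wd=np.array([atz(w,(x+(p[0]-1.5)/4,y+(p[1]-1.5)/4),.036,True)[:2] for p in cc[:,0,:]])
        q=np.linalg.lstsq(np.c_[2*Wd,np.ones(len(Wd))],(Wd**2).sum(1),rcond=None)[0]; r=np.sqrt(q[2]+q[0]**2+q[1]**2)
        print("hole" if hi[0][k][3]>=0 else "outer",q[:2].round(4),2*r,"resid",np.std(np.linalg.norm(Wd-q[:2],axis=1)))
E
```

```text
t 14.07 pos [0.5146 0.0465 0.2604] toolx [ 0.     0.001 -1.   ] toolz yaw -85.09 F [ 0.89 -0.37 -4.83] T [ 0.022 -0.016 -0.051] op 0.0219 q [-0.05 -0.22  1.85  0.    1.51  1.43]
goal [ 0.5135 -0.0625  0.26  ] 5 shift [ 0.03 -1.04 10.85] turn [-0.09 -0.04 -0.02]
outer [ 0.514 -0.065] 0.12420838396870393 resid 0.0016577127994736678
hole [ 0.5141 -0.0681] 0.08407551548409808 resid 0.001509606663852925
```

step_arm --moves '[[[0,-0.15,1.6],[0,0,0],0.1],[[0,-0.3,3.2],[0,0,0],0.1],[[0,-0.4,4.8],[0,0,0],0.1],[[0,-0.6,6.4],[0,0,0],0.1],[[0,-0.7,7.9],[0,0,0],0.1],[[0,-0.8,9.2],[0,0,0],0.1],[[0,-0.9,10.1],[0,0,0],0.1],[[0,-1,10.6],[0,0,0],0.1],[[0,-1,10.85],[0,0,0],0.1],[[0,-1,10.9],[0,0,0],0.1]]'

```text
t: 14.9
tool_pos: [0.5139, -0.0632, 0.2602]
tool_rot: [1.147, 1.249, -1.145]
contact_force: [0.1, -0.3, -3.8]
opening: 0.0215
```

```bash
python3 - <<'E'
from h import *
st(); goal((.514,-.063,.20),5,1)
E
```

```text
t 14.9 pos [ 0.5139 -0.0632  0.2602] toolx [ 0.     0.001 -1.   ] toolz yaw -85.11 F [ 0.09 -0.33 -3.84] T [0.019 0.001 0.004] op 0.0215 q [-0.27 -0.21  1.84  0.    1.51  1.22]
goal [ 0.514 -0.063  0.2  ] 5 shift [ 6.02  0.01 -0.01] turn [-0.11 -0.06 -0.02]
```

step_arm --moves '[[[0.5,0,0],[0,0,0],0.1],[[1.3,0,0],[0,0,0],0.1],[[2.3,0,0],[0,0,0],0.1],[[3.4,0,0],[0,0,0],0.1],[[4.6,0,0],[0,0,0],0.1],[[5.7,0,0],[0,0,0],0.1],[[6.7,0,0],[0,0,0],0.1],[[7.4,0,0],[0,0,0],0.1],[[7.8,0,0],[0,0,0],0.1],[[8,0,0],[0,0,0],0.1]]'

```text
t: 15.73
tool_pos: [0.5136, -0.063, 0.1792]
tool_rot: [1.147, 1.25, -1.146]
contact_force: [0.4, -0.3, -4.0]
opening: 0.0213
```

step_arm --moves '[[[0,0,0],[0,0,0],0.1],[[0.1,0,0],[0,0,0],0.1],[[0.2,0,0],[0,0,0],0.1],[[0.35,0,0],[0,0,0],0.1],[[0.5,0,0],[0,0,0],0.1],[[0.65,0,0],[0,0,0],0.1],[[0.8,0,0],[0,0,0],0.1],[[0.95,0,0],[0,0,0],0.1],[[1.1,0,0],[0,0,0],0.1],[[1.1,0,0],[0,0,0],0.1]]'

```text
t: 16.57
tool_pos: [0.5133, -0.0629, 0.1677]
tool_rot: [1.147, 1.251, -1.147]
contact_force: [0.1, -0.3, -4.8]
opening: 0.0214
```

```bash
python3 - <<'E'
from h import *
st(); s=cams.get_image("side"); w=cams.get_image("wrist"); st()
for c,im in (("side",s),("wrist",w)):
  for n in ("loop_peak","lid"):
    print(c,n,[(np.round(d["at"],1).tolist(),round(d["conf"],2)) for d in finder.tip_of(c,n)][:2])
for z in (.028,.034,.040): print(z,proj(s,(.514,-.063,z+.045)),proj(s,(.514,-.063,z)))
a=proj(s,(.514,-.063,.06)).astype(int)
A=cv2.resize(s["pixels"][a[1]-40:a[1]+40,a[0]-40:a[0]+40],(400,400),interpolation=2)
B=cv2.resize(w["pixels"][60:340,150:430],(400,400),interpolation=2)
cv2.imwrite("pics/place.png",np.hstack([A,B]))
E
```

```text
t 16.57 pos [ 0.5133 -0.0629  0.1677] toolx [-0.002  0.002 -1.   ] toolz yaw -85.11 F [ 0.09 -0.34 -4.79] T [-0.016 -0.01   0.021] op 0.0214 q [-0.27 -0.14  1.94  0.    1.35  1.22]
t 16.67 pos [ 0.5135 -0.063   0.1681] toolx [-0.001  0.001 -1.   ] toolz yaw -85.11 F [-0.21 -0.54 -4.15] T [ 0.024  0.022 -0.06 ] op 0.0214 q [-0.27 -0.14  1.94  0.    1.35  1.22]
side loop_peak [([276.8, 216.9], 0.85), ([272.5, 230.3], 0.19)]
side lid [([280.4, 226.1], 0.84), ([276.9, 235.6], 0.53)]
wrist loop_peak [([271.7, 214.3], 0.67), ([481.4, 256.0], 0.66)]
wrist lid [([271.3, 199.4], 0.78), ([380.9, 333.4], 0.66)]
0.028 [277.71679736 215.8443776 ] [277.9435003  228.38862407]
0.034 [277.68593263 214.13652732] [277.91375195 226.74254676]
0.04 [277.65491433 212.42017866] [277.88385829 225.08842852]
```

View pics/place.png

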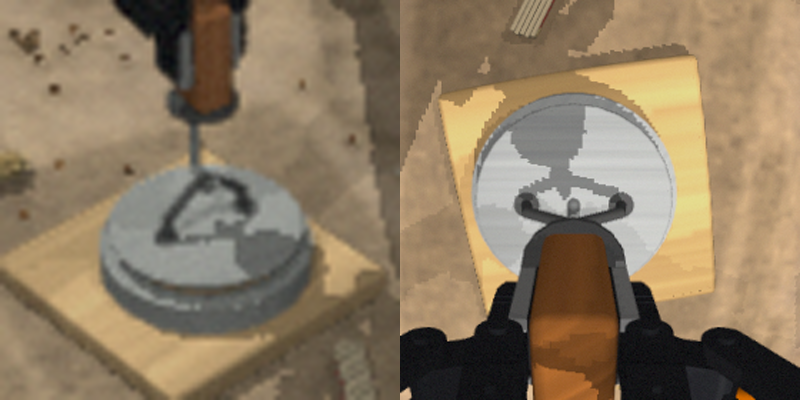

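step_arm --moves '[[[0.05,0,0],[0,0,0],0.1],[[0.1,0,0],[0,0,0],0.1],[[0.15,0,0],[0,0,0],0.1],[[0.2,0,0],[0,0,0],0.1],[[0.25,0,0],[0,0,0],0.1],[[0.3,0,0],[0,0,0],0.1],[[0.35,0,0],[0,0,0],0.1],[[0.4,0,0],[0,0,0],0.1],[[0.4,0,0],[0,0,0],0.1],[[0.4,0,0],[0,0,0],0.1]]'

```text
t: 17.7
tool_pos: [0.5136, -0.063, 0.1643]
tool_rot: [1.147, 1.25, -1.146]
contact_force: [0.2, -0.2, -4.3]
opening: 0.0213
```

```bash
python3 - <<'E'
from h import *
st(); cams.get_image("side"); st(); cams.get_image("side"); st()
E
```

```text
t 17.7 pos [ 0.5136 -0.063   0.1643] toolx [-0.001  0.001 -1.   ] toolz yaw -85.11 F [ 0.16 -0.22 -4.32] T [-0.004 -0.035  0.03 ] op 0.0213 q [-0.27 -0.14  1.94  0.    1.34  1.22]
t 17.75 pos [ 0.5137 -0.063   0.1643] toolx [-0.001  0.001 -1.   ] toolz yaw -85.11 F [ 0.01  0.26 -4.94] T [ 0.002  0.007 -0.029] op 0.0215 q [-0.27 -0.14  1.94  0.    1.34  1.22]
t 17.8 pos [ 0.5137 -0.063   0.1644] toolx [-0.001  0.001 -1.   ] toolz yaw -85.11 F [ 0.76  0.62 -4.21] T [ 0.036  0.001 -0.021] op 0.0215 q [-0.27 -0.14  1.94  0.    1.34  1.22]
```

step_arm --moves '[[[0.05,0,0],[0,0,0],0.1],[[0.1,0,0],[0,0,0],0.1],[[0.15,0,0],[0,0,0],0.1],[[0.2,0,0],[0,0,0],0.1],[[0.25,0,0],[0,0,0],0.1],[[0.3,0,0],[0,0,0],0.1],[[0.35,0,0],[0,0,0],0.1],[[0.4,0,0],[0,0,0],0.1],[[0.4,0,0],[0,0,0],0.1],[[0.4,0,0],[0,0,0],0.1]]'

```text
t: 18.63
tool_pos: [0.5137, -0.063, 0.1603]
tool_rot: [1.147, 1.25, -1.146]
contact_force: [-0.9, -1.0, -3.7]
opening: 0.0213
```

```bash
python3 - <<'E'
from h import *
st(); cams.get_image("side"); st(); s=cams.get_image("side"); st()
print([(np.round(d["at"],1).tolist(),round(d["conf"],2)) for n in ("loop_peak","lid") for d in finder.tip_of("side",n)][:4])
E
```

```text
t 18.63 pos [ 0.5137 -0.063   0.1603] toolx [-0.001  0.001 -1.   ] toolz yaw -85.11 F [-0.92 -1.   -3.72] T [ 0.02  -0.013 -0.008] op 0.0213 q [-0.27 -0.13  1.95  0.    1.33  1.22]
t 18.68 pos [ 0.5137 -0.063   0.1604] toolx [-0.001  0.001 -1.   ] toolz yaw -85.11 F [-0.27  0.89 -5.28] T [-0.044 -0.038 -0.025] op 0.0212 q [-0.27 -0.13  1.95  0.    1.33  1.22]
t 18.73 pos [ 0.5137 -0.063   0.1604] toolx [-0.001  0.001 -1.   ] toolz yaw -85.11 F [ 0.08  0.83 -5.28] T [ 0.043 -0.054  0.035] op 0.021 q [-0.27 -0.13  1.95  0.    1.33  1.22]
[([277.7, 220.5], 0.82), ([278.3, 228.5], 0.65)]
```

step_arm --moves '[[[0.05,0,0],[0,0,0],0.1],[[0.1,0,0],[0,0,0],0.1],[[0.15,0,0],[0,0,0],0.1],[[0.2,0,0],[0,0,0],0.1],[[0.25,0,0],[0,0,0],0.1],[[0.3,0,0],[0,0,0],0.1],[[0.35,0,0],[0,0,0],0.1],[[0.4,0,0],[0,0,0],0.1],[[0.4,0,0],[0,0,0],0.1],[[0.4,0,0],[0,0,0],0.1]]'

```text
t: 19.67
tool_pos: [0.5138, -0.063, 0.1565]
tool_rot: [1.147, 1.249, -1.146]
contact_force: [-0.4, -0.3, -1.3]
opening: 0.0215
```

```bash
python3 - <<'E'
from h import *
st(); cams.get_image("side"); st(); s=cams.get_image("side"); w=cams.get_image("wrist"); st()
a=proj(s,(.514,-.063,.05)).astype(int)
A=cv2.resize(s["pixels"][a[1]-33:a[1]+33,a[0]-33:a[0]+33],(400,400),interpolation=2)
B=cv2.resize(w["pixels"][60:340,150:430],(400,400),interpolation=2)
cv2.imwrite("pics/place2.png",np.hstack([A,B]))
E
```

```text
t 19.67 pos [ 0.5138 -0.063   0.1565] toolx [-0.     0.001 -1.   ] toolz yaw -85.11 F [-0.41 -0.28 -1.29] T [ 0.004 -0.027 -0.003] op 0.0215 q [-0.27 -0.13  1.95  0.    1.32  1.22]
t 19.72 pos [ 0.5138 -0.063   0.1566] toolx [-0.     0.001 -1.   ] toolz yaw -85.11 F [-0.15  0.31 -2.24] T [-0.05   0.016 -0.   ] op 0.0218 q [-0.27 -0.13  1.95  0.    1.32  1.22]
t 19.82 pos [ 0.5138 -0.063   0.1565] toolx [-0.     0.001 -1.   ] toolz yaw -85.11 F [ 0.09  1.   -1.41] T [-0.032 -0.035 -0.023] op 0.0217 q [-0.27 -0.13  1.95  0.    1.32  1.22]
```

View pics/place2.png

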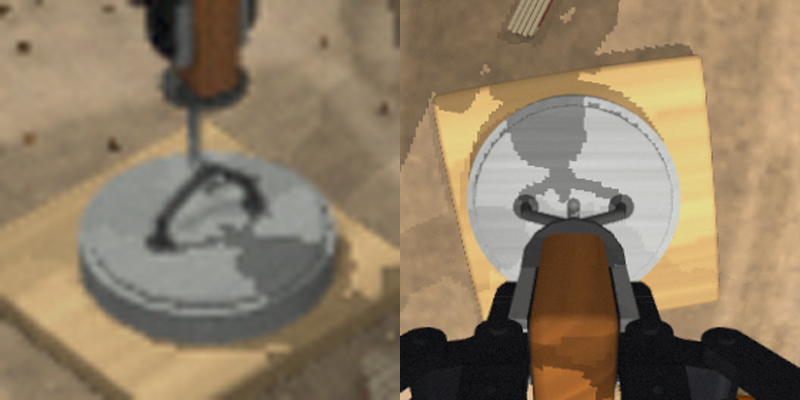

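step_arm --moves '[[[0.2,0,0],[0,0,0],0.1],[[0.4,0,0],[0,0,0],0.1],[[0.6,0,0],[0,0,0],0.1],[[0.8,0,0],[0,0,0],0.1],[[1,0,0],[0,0,0],0.1],[[1.15,0,0],[0,0,0],0.1],[[1.25,0,0],[0,0,0],0.1],[[1.3,0,0],[0,0,0],0.1],[[1.3,0,0],[0,0,0],0.1],[[1.3,0,0],[0,0,0],0.1]]'

```text
t: 20.65
tool_pos: [0.5138, -0.063, 0.1436]
tool_rot: [1.147, 1.249, -1.146]
contact_force: [0.5, 0.6, -0.9]
opening: 0.0209
```

```bash
python3 - <<'E'
from h import *
st()
E
```

```text
t 20.65 pos [ 0.5138 -0.063   0.1436] toolx [-0.     0.001 -1.   ] toolz yaw -85.11 F [ 0.48  0.65 -0.85] T [ 0.015 -0.004 -0.007] op 0.0209 q [-0.27 -0.12  1.96  0.    1.3   1.22]
```

step_arm --moves '[[[0,-0.2,0],[0,0,0],0.1],[[0,-0.5,0],[0,0,0],0.1],[[0,-0.9,0],[0,0,0],0.1],[[0,-1.4,0],[0,0,0],0.1],[[0,-2,0],[0,0,0],0.1],[[0,-2.6,0],[0,0,0],0.1],[[0,-3.2,0],[0,0,0],0.1],[[0,-3.8,0],[0,0,0],0.1],[[0,-4.3,0],[0,0,0],0.1],[[0,-4.5,0],[0,0,0],0.1]]'

```text
t: 21.48
tool_pos: [0.4682, -0.0669, 0.1435]
tool_rot: [1.147, 1.249, -1.146]
contact_force: [0.1, -0.5, -1.3]
opening: 0.0215
```

```bash
python3 - <<'E'
from h import *
st(); w=cams.get_image("wrist"); np.savez("pics/w5.npz",**w)
cv2.imwrite("pics/unhook.png",w["pixels"][40:300,130:420])
goal((.454,-.311,.26),17,1)
E
```

```text
t 21.48 pos [ 0.4682 -0.0669  0.1435] toolx [-0.001  0.001 -1.   ] toolz yaw -85.13 F [ 0.11 -0.53 -1.32] T [ 0.025 -0.003 -0.021] op 0.0215 q [-0.3  -0.23  2.06  0.    1.32  1.19]
goal [ 0.454 -0.311  0.26 ] 17 shift [-11.68  -3.5   24.19] turn [-1.212e+01 -7.000e-02  1.000e-02]
```

View pics/unhook.png

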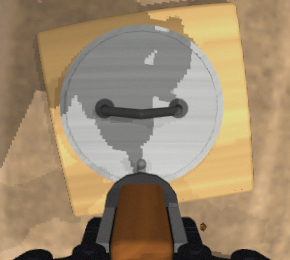

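step_arm --moves '[[[-1.5,0,0],[0,0,0],0.1],[[-4.5,-0.2,0.5],[-1,0,0],0.1],[[-7.5,-0.5,2.5],[-2,0,0],0.1],[[-10,-1,5.5],[-3.5,0,0],0.1],[[-11.7,-1.4,9],[-5,0,0],0.1],[[-11.7,-1.8,13],[-7,0,0],0.1],[[-11.7,-2.5,17],[-9,0,0],0.1],[[-11.7,-3,21],[-11,0,0],0.1],[[-11.7,-3.4,23.5],[-12,0,0],0.1],[[-11.7,-3.5,24.2],[-12.1,0,0],0.1]]'

```text
t: 22.37
tool_pos: [0.4532, -0.3149, 0.2601]
tool_rot: [0.991, 1.334, -0.991]
contact_force: [-0.6, -0.2, -1.7]
opening: 0.0216
```

step_arm --moves '[[[0,0,0],[0,0,0],0.1],[[0,0,0],[0,0,0],0.1],[[0,0,0],[0,0,0],0.1],[[0,0,0],[0,0,0],0.1],[[0,0,0],[0,0,0],0.1],[[0,0,0],[0,0,0],0.1],[[0,0,0],[0,0,0],0.1],[[0,0,0],[0,0,0],0.1],[[0,0,0],[0,0,0],0.1],[[0,0,0],[0,0,0],0.1]]'

```text
t: 23.2
tool_pos: [0.4533, -0.3148, 0.2601]
tool_rot: [0.99, 1.334, -0.991]
contact_force: [-0.5, 0.5, -2.5]
opening: 0.0213
```

```bash
python3 - <<'E'
from h import *
st(); goal((.4545,-.311,.195),17,1)
# compare hook/holder in wrist against the picture taken at extraction (reference: hook blob x 597 of slot 557..617, in hook.png)
for k in range(1): w=cams.get_image("wrist")
B=cv2.resize(w["pixels"][176:266,221:321],(396,396),interpolation=2); cv2.imwrite("pics/hook2.png",B)
A=cv2.imread("pics/hook.png")[:,396:]
g=lambda i: cv2.cvtColor(i[:200],cv2.COLOR_BGR2GRAY).astype(np.float32)
print("shift px (3.96,4.4 per px)",cv2.phaseCorrelate(g(A),g(B)))
cv2.imwrite("pics/hook2.png",np.hstack([A,B]))
E
```

```text
t 23.2 pos [ 0.4533 -0.3148  0.2601] toolx [-0.001 -0.    -1.   ] toolz yaw -73.22 F [-0.52  0.47 -2.49] T [ 0.002 -0.023  0.017] op 0.0213 q [-0.74 -0.13  1.77 -0.    1.5   0.54]
goal [ 0.4545 -0.311   0.195 ] 17 shift [ 6.51  0.23 -0.33] turn [-0.22 -0.01  0.04]
shift px (3.96,4.4 per px) ((-0.038594662528396384, 0.01699897329761768), 0.41658147258758543)
```

View pics/hook2.png

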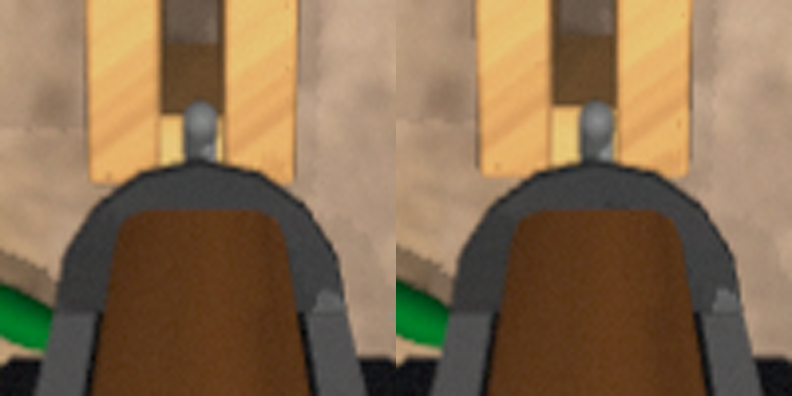

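step_arm --moves '[[[0.5,0.1,-0.1],[-0.1,0,0],0.1],[[1.3,0.2,-0.3],[-0.2,0,0],0.1],[[2.5,0.2,-0.3],[-0.2,0,0],0.1],[[3.8,0.2,-0.3],[-0.2,0,0],0.1],[[5,0.2,-0.3],[-0.2,0,0],0.1],[[6,0.2,-0.3],[-0.2,0,0],0.1],[[6.5,0.2,-0.3],[-0.2,0,0],0.1],[[6.5,0.2,-0.3],[-0.2,0,0],0.1],[[6.5,0.2,-0.3],[-0.2,0,0],0.1],[[6.5,0.2,-0.3],[-0.2,0,0],0.1]]'

```text
t: 24.08
tool_pos: [0.4546, -0.3118, 0.1959]
tool_rot: [0.988, 1.334, -0.989]
contact_force: [0.2, 0.4, -1.5]
opening: 0.0215
```

```bash
python3 - <<'E'
from h import *
st(); goal((.4543,-.3113,.113),17,1)
E
```

```text
t 24.08 pos [ 0.4546 -0.3118  0.1959] toolx [ 0.    -0.001 -1.   ] toolz yaw -73.03 F [ 0.23  0.42 -1.46] T [-0.003 -0.035 -0.042] op 0.0215 q [-0.74 -0.09  1.84 -0.    1.39  0.54]
goal [ 0.4543 -0.3113  0.113 ] 17 shift [ 8.29 -0.01 -0.06] turn [-0.03  0.05  0.  ]
```

step_arm --moves '[[[0.7,0,-0.05],[0,0,0],0.1],[[1.7,0,-0.05],[0,0,0],0.1],[[3,0,-0.05],[0,0,0],0.1],[[4.3,0,-0.05],[0,0,0],0.1],[[5.5,0,-0.05],[0,0,0],0.1],[[6.6,0,-0.05],[0,0,0],0.1],[[7.4,0,-0.05],[0,0,0],0.1],[[7.9,0,-0.05],[0,0,0],0.1],[[8.2,0,-0.05],[0,0,0],0.1],[[8.2,0,-0.05],[0,0,0],0.1]]'

```text
t: 24.92
tool_pos: [0.4543, -0.3112, 0.1131]
tool_rot: [0.988, 1.335, -0.989]
contact_force: [0.1, -0.1, -1.9]
opening: 0.021
```

step_arm --moves '[[[0.05,0,0],[0,0,0],0.1],[[0.1,0,0],[0,0,0],0.1],[[0.15,0,0],[0,0,0],0.1],[[0.2,0,0],[0,0,0],0.1],[[0.23,0,0],[0,0,0],0.1],[[0.25,0,0],[0,0,0],0.1],[[0.25,0,0],[0,0,0],0.1],[[0.25,0,0],[0,0,0],0.1],[[0.25,0,0],[0,0,0],0.1],[[0.25,0,0],[0,0,0],0.1]]'

```text
t: 25.75
tool_pos: [0.4546, -0.3115, 0.1117]
tool_rot: [0.988, 1.334, -0.989]
contact_force: [-1.2, 1.8, 5.3]
opening: 0.0214
```

```bash
python3 - <<'E'
from h import *
st(); cams.get_image("side"); st(); goal((.4543,-.3113,.111),17,1)
E
```

```text
t 25.75 pos [ 0.4546 -0.3115  0.1117] toolx [ 0.    -0.001 -1.   ] toolz yaw -73.03 F [-1.17  1.83  5.34] T [0.27  0.329 0.012] op 0.0214 q [-0.74  0.    1.9  -0.    1.24  0.54]
t 25.8 pos [ 0.4547 -0.3115  0.1117] toolx [ 0.    -0.001 -1.   ] toolz yaw -73.03 F [-1.1   1.65  6.54] T [ 0.229  0.306 -0.01 ] op 0.021 q [-0.74  0.    1.9  -0.    1.24  0.54]
goal [ 0.4543 -0.3113  0.111 ] 17 shift [ 0.07 -0.03 -0.03] turn [-0.03  0.05  0.  ]
```

step_arm --moves '[[[0,0,0],[0,0,0],0.3],[[0,0,0],[0,0,0],0.4],[[0,0,0],[0,0,0],0.5],[[0,0,0],[0,0,0],0.6],[[0,0,0],[0,0,0],0.7],[[0,0,0],[0,0,0],0.8],[[0,0,0],[0,0,0],0.8],[[0,0,0],[0,0,0],0.8],[[0,0,0],[0,0,0],0.8],[[0,0,0],[0,0,0],0.8]]'

```text
t: 26.63
tool_pos: [0.4546, -0.3115, 0.1117]
tool_rot: [0.988, 1.334, -0.989]
contact_force: [-0.1, -0.0, 0.6]
opening: 0.0681
```

step_arm --moves '[[[-0.5,0,0],[0,0,0],0.8],[[-1.5,0,0],[0,0,0],0.8],[[-3,0,0],[0,0,0],0.8],[[-5,0,0],[0,0,0],0.8],[[-7,0,0],[0,0,0],0.8],[[-9,0,0],[0,0,0],0.8],[[-11,0,0],[0,0,0],0.8],[[-13,0,0],[0,0,0],0.8],[[-14.5,0,0],[0,0,0],0.8],[[-15,0,0],[0,0,0],0.8]]'

```text
t: 27.47
tool_pos: [0.4557, -0.3123, 0.2663]
tool_rot: [0.986, 1.327, -0.988]
contact_force: [0.7, -1.0, 1.4]
opening: 0.0682
```

```bash
python3 - <<'E'
from h import *
st(); cams.get_image("side"); s=cams.get_image("side"); w=cams.get_image("wrist"); st()
A=cv2.resize(w["pixels"][120:250,200:330],(400,400),interpolation=2)
B=cv2.resize(s["pixels"][190:275,220:330],(400,309),interpolation=2); B=np.vstack([B,np.zeros((91,400,3),np.uint8)])
np.savez("pics/w6.npz",**w); cv2.imwrite("pics/end.png",np.hstack([A,B]))
E
```

```text
t 27.47 pos [ 0.4557 -0.3123  0.2663] toolx [ 0.005 -0.005 -1.   ] toolz yaw -73.03 F [ 0.75 -0.99  1.38] T [-0.049  0.01   0.027] op 0.0682 q [-0.74 -0.14  1.77 -0.    1.5   0.54]
t 27.62 pos [ 0.4546 -0.3114  0.2621] toolx [ 0.001 -0.002 -1.   ] toolz yaw -73.03 F [-0.11  0.49  0.57] T [-0.009 -0.028 -0.002] op 0.0686 q [-0.74 -0.13  1.77 -0.    1.5   0.54]
```

View pics/end.png

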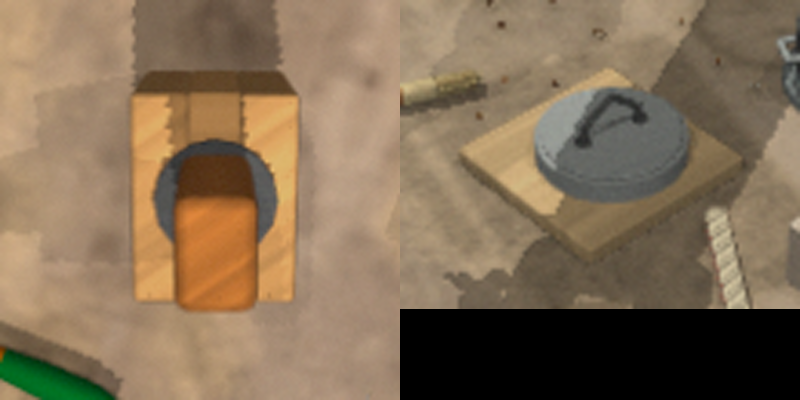

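```bash
python3 -c "
from station import ctrl
print(ctrl.finish_job())"
```

```text
the job is handed in; nothing more can be done
None
```

The lid is sitting home in the stand's ring, and the lifter is back upright in its holder. I handed the job in at about 27.6 s of the 72 s allowed.

**What I did:**
- I gripped the lifter, drew it out of the holder, and hooked the loop at its middle from the robot side.
- I lifted the lid level and clear of the pot, carried it over the ring and lowered it slowly.
- It went straight in, so I did not need to feel it about.
- I then unhooked and put the lifter back.

**Last checks:**
- **Lid:** The lid's weight came off the wrist at a TCP height of 0.157–0.160 m. That is well below the roughly 0.169 m it would show sitting on the ring's edge. It is also about 2–5 mm below my estimate of 0.162 m for home. I put that down to calibration and hook geometry. The last side picture shows the flange flat on the ring.
- **Lifter:** It seated at the same TCP height as when I gripped it (0.1117 m against 0.1116 m). The wrist picture after release shows it upright, on its axis, with the guard disc on the block.
- **Forces and touch:** The wrist forces I read stayed under about 7 N, and the gripper never touched the lid.
- **Other things:** I moved nothing else on purpose, but I did not check every bystander's position in a final full picture.

I viewed 11 pictures, one over the budget of 10.

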